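# Fetch the tin with the honing stone

### The arm

A 6-joint arm with a two-finger parallel gripper is mounted at the origin on the work surface. World frame = base frame: x ahead of the robot, y to its left, z up, the work surface at z = 0. Lengths are in mm, angles in degrees, forces in N, time in s.
With the tool pointing down it reaches from about 350 to 800 mm from the base axis. Payload 7.3 kg.
Tool frame: the origin (TCP) lies between the finger pads; the fingertips stand 8 mm ahead of it and the grasp point (between the pads) lies 11 mm behind it; z points along the fingers, y is the line along which they close (so a half turn about z gives the same grasp; the last joint's range is limited). The gripper opens to 85 mm and grips with 20 to 120 N. Pads are 22 mm wide; open, the fingers measure 114 mm over their backs; the gripper's body (76 mm by 85 mm) begins 54 mm behind the grasp point. The pads swing forward as they close: fully open they stand 13 mm farther back than shut.
Start: joints at [-77.235, 19.595, 87.324, -0, 73.075, -8.365], TCP at [189.284, -489.71, 239.322] pointing down, gripper open.
Joint ranges: [-145.02, 145.02], [-44.19, 115.74], [2.07, 154.8], [-57.11, 237.11], [16.16, 152.29], [-177.93, 177.93]. Speed limits (degrees/s): [147.25, 147.25, 180, 180, 180, 180].

### API

Orientations are given as a 3x3 rotation matrix whose columns are the frame's x, y, z axes.
In Python, from rig import bot gives the robot as it stands. The module is installed in compiled form; this text tells all that it offers.
- The arm moves only by the shell command python3 -m pendant 'ROWS' [OPENING] [FORCE]. ROWS is JSON, a list of rows, each an object with "delta_pos": the shift along the world's x, y, z in m, a list of three; "turn": the turn, a rotation vector about the world's x, y, z in rad, a list of three. A call has 1 to 12 rows; each row shifts and turns the commanded pose from where the row before left it; what a row does not reach is not made up. A row lasts 1/8 s, in which the tool goes at most 62.5 mm and 10.7 degrees, less where a joint would pass 70% of its speed; a pose out of reach is approached as far as the arm can. A call with a gripper value outside its range is refused whole. OPENING is the finger opening in m, from 0 to 0.0854, set as the call begins (- or left out, the last holds). The fingers move at their own pace and stop on an object; FORCE is the grip in N (left out, the last holds). Time passes only in rows, so rows that do not move let the fingers close. It gives the time, the measured TCP pose, the force, the opening and the grip force at its end, in the units of the state.
- bot.observe(): the state, without advancing time (a new reading comes with each control period).
- bot.snapshot(name): name is "scene" or "top"; returns a dict with "color" (480x640x3 uint8, red, green, blue), "mtx" (3x3 intrinsics, pixels), "pose" (4x4, takes a point from camera to world coordinates). Camera axes: x right, y down, z forward; pixel columns grow to the right and rows downward; lengths in mm; the calibration is good to about 2 mm. A picture is of the moment at which its call begins. There is no depth.
- bot.hand_in(): hands the job in; it is judged then, once.
Trained networks look in the newest picture that a camera, given by its name, has taken for a name from the list of things; names that differ only in an ending like _2 or _b are one class to them, and where a whole thing is asked for, a point or a joint stands for the part that bears it (a point fixed in the world has none). Each returns a list of dicts, best first, with "confidence" (0 to 1); they miss things now and then, are a little off and sometimes report something else, mostly with a low value. They report only what shows in the picture. A call takes as long as a camera call. They do not tell look-alikes from the thing itself.
- bot.regions_of(query, camera): "region" (480x640 bool, what is visible of it) and "rect" ([left, top, right, bottom] in pixels, round what is visible of it).
- bot.place_of(query, camera): "at" ([column, row] in pixels: a listed point, or the origin of a listed thing).
The state is a dict: "time": time; "q": joint angles; "qvel": joint speeds; "tau": joint torques, N m; "eef_pos": TCP position; "tool_rot": TCP orientation; "wrist_force": force on the tool from outside, world axes, zero at the start; "moment": the same for the moment, N m; "width": finger opening in mm; "finger_force": force on a finger pad.
Only numpy, scipy, OpenCV 4.12 (cv2) and the standard library are available. Lean on these libraries where they do the work, as an engineer would, in place of code of your own. Each camera call takes 0.05 s, during which the arm holds its last target. There are 200 camera calls.

### The job

One of the three identical closed tins on the low wooden shelf holds the heavy honing stone, the other two are all but empty: find out by their weight which it is, and set that tin down gently, upright and wholly on the round cork mat. The two light tins must end up standing on the shelf in the places where they were. Keep the tins upright and do not drop them, and leave the other things on the bench where they are.

Things in the scene. Friction and masses are not known exactly. Their poses are not given: they have to be found in the camera images.
- tin1: closed plain metal tin, one of three that look exactly alike: 84 mm across, 100 mm high, lid 88 mm across with its top 107 mm up, a stiff arched handle over it. Origin: centre of its underside, z up, y along the handle. With the stone it weighs 540 to 870 g in all, without 170 to 325 g; which one has it differs from start to start and cannot be seen.
- tin1_grip (a point): middle of tin1's handle bar, on the tin's axis 145 mm above its underside. The bar is 12 mm wide (tin's x), 10 mm thick, 70 mm long (tin's y); 33 mm of free space between the bar's underside and the lid, legs at the bar's ends 60 mm apart inside. Axes as the tin's.
- tin2: closed plain metal tin, one of three that look exactly alike: 84 mm across, 100 mm high, lid 88 mm across with its top 107 mm up, a stiff arched handle over it. Origin: centre of its underside, z up, y along the handle. With the stone it weighs 540 to 870 g in all, without 170 to 325 g; which one has it differs from start to start and cannot be seen.
- tin2_grip (a point): middle of tin2's handle bar, on the tin's axis 145 mm above its underside. The bar is 12 mm wide (tin's x), 10 mm thick, 70 mm long (tin's y); 33 mm of free space between the bar's underside and the lid, legs at the bar's ends 60 mm apart inside. Axes as the tin's.
- tin3: closed plain metal tin, one of three that look exactly alike: 84 mm across, 100 mm high, lid 88 mm across with its top 107 mm up, a stiff arched handle over it. Origin: centre of its underside, z up, y along the handle. With the stone it weighs 540 to 870 g in all, without 170 to 325 g; which one has it differs from start to start and cannot be seen.
- tin3_grip (a point): middle of tin3's handle bar, on the tin's axis 145 mm above its underside. The bar is 12 mm wide (tin's x), 10 mm thick, 70 mm long (tin's y); 33 mm of free space between the bar's underside and the lid, legs at the bar's ends 60 mm apart inside. Axes as the tin's.
- riser: fixed low shelf of pale wood, the three tins stand on it in a row: 120 (x) by 420 (y) by 60 mm high. Origin at the centre of its underside on the bench.
- mat: fixed round cork mat lying on the bench, 150 mm across, 6 mm thick, nearer the robot than the riser. Origin at the centre of its underside.
- jar: closed glass jar, 72 mm across, 130 mm high, standing on the bench; a bystander. Origin at the centre of its underside.
- blank: dark carved block of wood, 60 by 110 by 55 mm high, lying on the bench; a bystander. Origin at the centre of its underside.
There are look-alikes about, which are no part of the job. What is shaped like the tin1 but black or purple is not meant.

How it is judged:
By the outcome, as a careful person would: the job done as asked, in the order asked, and still so for the second after the job is handed in, with the robot touching nothing.
It also fails if it takes over 69 s, if anything falls off the work surface, if the arm or the gripper's body presses on something with over 40 N, if the wrist force passes 120 N, or if a joint passes its speed limit or range.

## Working session

There is one attempt and no reset: what is moved stays moved. The work goes in short steps, Python scripts to look and compute and a shell command to move; the robot and the scene stay as the last step left them, time stands still between calls to the robot, and variables do not carry over. Pictures are saved under pics/ and viewed, at most 10 in all, crops included, and the job is handed in when it is done.

```bash
mkdir -p pics
python3 - <<'E'
from rig import bot
import cv2,numpy as np
for c in("scene","top"):
    s=bot.snapshot(c); cv2.imwrite(f"pics/{c}0.png",s["color"][:,:,::-1])
    print(c,s["mtx"].round(1).tolist(),s["pose"].round(3).tolist())
    for n in("tin1","tin1_grip","mat","riser","jar","blank"):
        print(n,[(np.round(d["at"],1).tolist(),round(d["confidence"],2)) for d in bot.place_of(n,c)])
o=bot.observe();print(o["time"],o["eef_pos"],o["tool_rot"],o["wrist_force"],o["width"])
E
```

```text
scene [[462.8, 0.0, 309.7], [0.0, 462.8, 244.7], [0.0, 0.0, 1.0]] [[0.85, 0.335, -0.406, 963.252], [0.526, -0.563, 0.637, -698.171], [-0.015, -0.755, -0.655, 878.325], [0.0, 0.0, 0.0, 1.0]]
tin1 [([387.0, 255.6], 0.88), ([259.8, 311.5], 0.85), ([353.7, 287.0], 0.76), ([310.6, 401.5], 0.64), ([201.6, 325.3], 0.6), ([262.0, 373.2], 0.57)]
tin1_grip [([331.0, 269.5], 0.79), ([253.6, 268.4], 0.78), ([252.3, 329.8], 0.67), ([312.8, 361.4], 0.64), ([192.4, 280.1], 0.56)]
mat [([309.9, 262.7], 0.56)]
riser [([362.2, 300.9], 0.74)]
jar [([355.7, 213.1], 0.85), ([354.3, 285.8], 0.41)]
blank [([183.1, 382.3], 0.71)]
top [[487.6, 0.0, 314.0], [0.0, 487.6, 241.8], [0.0, 0.0, 1.0]] [[-0.004, -0.996, 0.089, 445.123], [-0.999, 0.007, 0.031, -21.827], [-0.032, -0.089, -0.996, 1147.855], [0.0, 0.0, 0.0, 1.0]]
tin1 [([248.2, 192.1], 0.89), ([433.0, 242.3], 0.88), ([433.5, 181.9], 0.78), ([359.9, 205.9], 0.74), ([418.2, 325.8], 0.7), ([305.8, 202.3], 0.67), ([372.1, 284.6], 0.58), ([476.4, 300.2], 0.21)]
tin1_grip [([366.6, 195.1], 0.82), ([376.6, 284.7], 0.75), ([450.2, 171.6], 0.73), ([446.7, 234.4], 0.61), ([429.1, 330.9], 0.55)]
mat [([304.2, 205.6], 0.25)]
riser [([303.7, 203.0], 0.66), ([366.8, 196.0], 0.34)]
jar [([162.1, 281.7], 0.81)]
blank [([477.7, 299.6], 0.86)]
0.7 [ 189.29492334 -489.70665277  239.35527205] [[ 9.32758253e-01  3.60502483e-01  3.88210171e-05]
 [ 3.60502485e-01 -9.32758242e-01 -1.43253225e-04]
 [-1.54325196e-05  1.47615701e-04 -9.99999989e-01]] [0.07091658 0.16675828 0.13578447] 85.32134969117669
```

View pics/scene0.png

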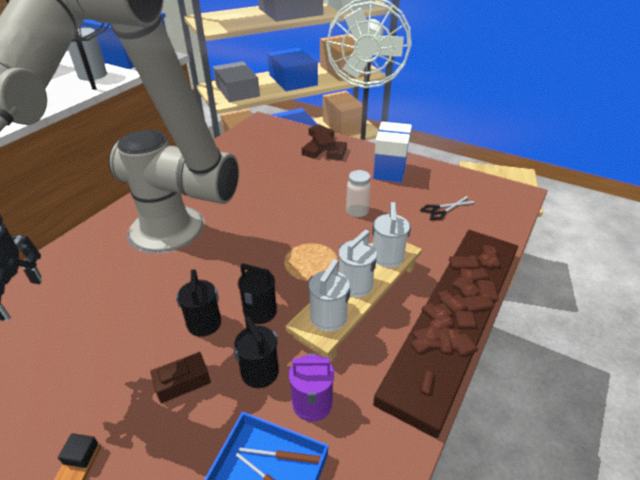

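View pics/top0.png

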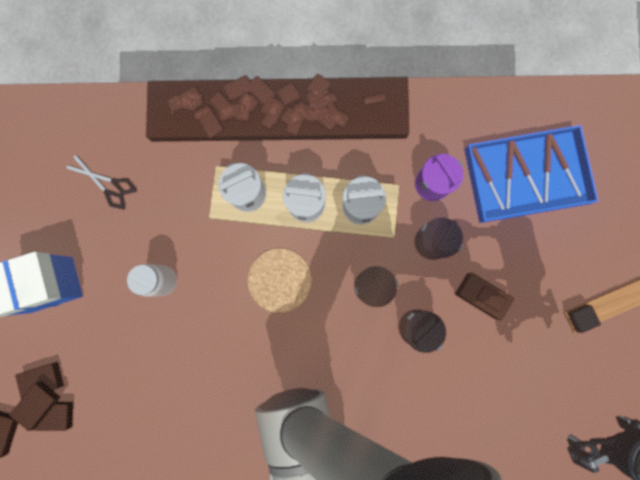

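The shelf has the three grey tins: top view about (241,187), (304,197), (364,200), scene about (390,240), (357,267), (329,300). The mat is at (280,280) in top and (312,262) in scene. The black and purple tins are look-alikes. Next I'll zoom in on the handles.

Run:
```python
import cv2,numpy as np
t=cv2.imread("pics/top0.png");s=cv2.imread("pics/scene0.png")
def crop(im,x,y,w,h,k,name):
    c=cv2.resize(im[y:y+h,x:x+w],None,fx=k,fy=k,interpolation=cv2.INTER_CUBIC)
    for i in range(0,w,10):
        cv2.line(c,(i*k,0),(i*k,6 if (x+i)%50 else 14),(0,255,255),1)
        if (x+i)%20==0: cv2.putText(c,str(x+i),(i*k,24),0,.35,(0,255,255),1)
    for j in range(0,h,10):
        cv2.line(c,(0,j*k),(6,j*k),(0,255,255),1)
        if (y+j)%20==0: cv2.putText(c,str(y+j),(8,j*k+4),0,.35,(0,255,255),1)
    cv2.imwrite(name,c)
crop(t,210,150,190,90,4,"pics/topc.png")
crop(s,290,190,130,146,4,"pics/scenec.png")
```

```text
(no output)
```

View pics/topc.png

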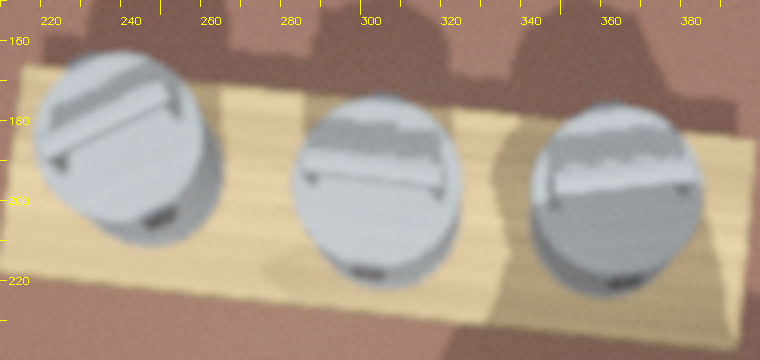

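View pics/scenec.png

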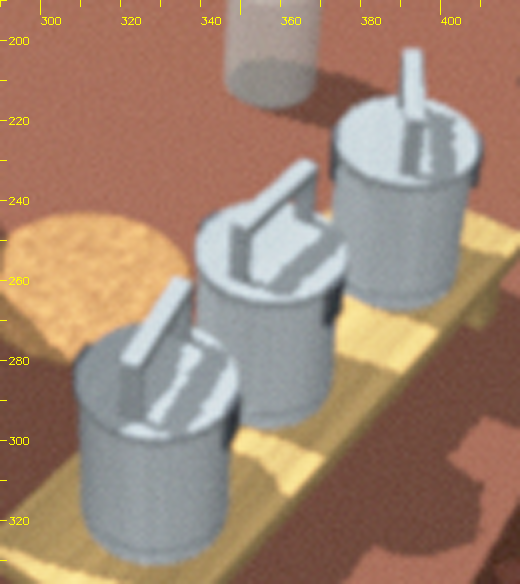

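```bash
cat > h.py <<'E'
from rig import bot
import numpy as np,cv2
def cam(c):
    s=bot.snapshot(c); return s
def ray(s,p):
    d=s["pose"][:3,:3]@np.linalg.solve(s["mtx"],[p[0],p[1],1.]); return s["pose"][:3,3],d/np.linalg.norm(d)
def tri(s1,p1,s2,p2):
    o,d=ray(s1,p1);a,b=ray(s2,p2)
    k=np.linalg.lstsq(np.c_[d,-b],a-o,rcond=None)[0]
    u,v=o+k[0]*d,a+k[1]*b
    return (u+v)/2,np.linalg.norm(u-v)
def onz(s,p,z):
    o,d=ray(s,p); return o+d*(z-o[2])/d[2]
E
python3 - <<'E'
from h import *
T=cam("top");S=cam("scene")
top=[((221,187),(251.3,172.5)),((285.8,190),(320,193)),((348.7,195.8),(383.3,194))]
sc=[((393,202.5),(393,219.5)),((367,230.8),(350,246.5)),((335.7,260.5),(322.5,277.5))]
for i,(a,b) in enumerate(zip(top,sc)):
    P=[tri(T,a[k],S,b[k]) for k in(0,1)]
    m,r=tri(T,np.mean(a,0),S,np.mean(b,0))
    d=P[0][0]-P[1][0]
    print("tin",i,[p[0].round(1).tolist() for p in P],[round(p[1],1) for p in P],"mid",m.round(1),round(r,1),"ang of bar from y",np.degrees(np.arctan2(-d[0],d[1])).round(1),"len",np.linalg.norm(d).round(1))
    e=onz(T,a[0],210)-onz(T,a[1],210); print("  top z210 mid",onz(T,np.mean(a,0),210).round(1),"ang",np.degrees(np.arctan2(-e[0],e[1])).round(1),"scene",onz(S,np.mean(b,0),210).round(1))
# mat
C={}
for n,s,(x0,y0,x1,y1) in(("t",T,(240,240,320,320)),("s",S,(280,238,341,290))):
    hsv=cv2.cvtColor(s["color"],cv2.COLOR_RGB2HSV)
    m=cv2.inRange(hsv,(8,80,140),(25,255,255)); k=np.zeros_like(m);k[y0:y1,x0:x1]=m[y0:y1,x0:x1]
    cs=max(cv2.findContours(k,cv2.RETR_EXTERNAL,cv2.CHAIN_APPROX_NONE)[0],key=cv2.contourArea)
    e=cv2.fitEllipse(cs);C[n]=e;print(n,"mat",e,onz(s,e[0],6).round(1))
print("mat tri",tri(T,C["t"][0],S,C["s"][0]))
for p in((215.5,166.3),(398.7,185),(395,237.5),(210,218)): print("riser corner",onz(T,p,60).round(1))
for n in("tin1",):
    for c,s in(("top",T),):
        for d in bot.place_of("tin1_grip",c): print(d["at"],onz(s,d["at"],205).round(1))
        for d in bot.place_of("tin1",c): print("o",d["at"],onz(s,d["at"],60).round(1))
    for d in bot.place_of("tin1_grip","scene"): print("sg",d["at"],onz(S,d["at"],205).round(1))
    for d in bot.place_of("tin1","scene"): print("so",d["at"],onz(S,d["at"],60).round(1))
for d in bot.place_of("jar","top"): print("jar",onz(T,d["at"],0).round(1))
E
```

```text
tin 0 [[640.0, 191.0, 208.7], [667.9, 131.1, 207.3]] [np.float64(3.4), np.float64(1.6)] mid [654.  161.1 207.4] 2.4 ang of bar from y 24.9 len 66.1
  top z210 mid [652.4 160.  210. ] ang 25.4 scene [656.  158.9 210. ]
tin 1 [[633.0, 63.4, 205.9], [625.7, -4.1, 205.9]] [np.float64(2.8), np.float64(1.3)] mid [629.3  29.5 205.6] 1.7 ang of bar from y -6.2 len 67.9
  top z210 mid [627.7  28.8 210. ] ang -5.7 scene [632.1  25.3 210. ]
tin 2 [[620.2, -59.8, 205.5], [623.6, -125.2, 212.0]] [np.float64(2.6), np.float64(6.8)] mid [621.9 -92.8 208.3] 4.4 ang of bar from y 3.0 len 65.8
  top z210 mid [619.7 -93.9 210. ] ang 2.4 scene [624.4 -92.8 210. ]
t mat ((273.9403076171875, 274.4581298828125), (76.54442596435547, 95.15298461914062), 36.836421966552734) [471.  108.1   6. ]
s mat ((308.9341125488281, 255.46151733398438), (40.80118942260742, 60.3935432434082), 80.1566390991211) [445.2 110.3   6. ]
mat tri (array([462.97522122, 100.23295877,  23.95867227]), np.float64(19.178781801916088))
riser corner [717.3 236.9  60. ]
riser corner [ 669.5 -179.2   60. ]
riser corner [ 550.8 -168.6   60. ]

[... 259 characters left out ...]
 ]
o [371.9, 283.4] [ 449.  -115.8   60. ]
o [303.9, 202.4] [631.9  34.6  60. ]
o [360.4, 205.9] [622.7 -92.5  60. ]
o [414.5, 326.8] [ 353.8 -207.5   60. ]
o [477.5, 298.4] [ 415.2 -346.3   60. ]
sg [330.3, 270.2] [625.8 -90.1 205. ]
sg [250.8, 271.0] [ 484.4 -177.3  205. ]
sg [194.0, 280.8] [ 401.7 -260.2  205. ]
sg [314.8, 362.8] [ 716.3 -301.6  205. ]
sg [253.7, 329.1] [ 582.2 -297.2  205. ]
so [329.8, 314.2] [624.3 -85.8  60. ]
so [264.0, 372.2] [ 585.7 -289.6   60. ]
so [314.5, 405.2] [ 712.6 -298.9   60. ]
so [355.1, 285.7] [632.1  24.6  60. ]
so [388.2, 256.2] [656.9 163.9  60. ]
so [205.0, 324.6] [ 397.7 -257.5   60. ]
so [258.0, 312.2] [ 478.8 -166.1   60. ]
jar [456.5 375.9   0. ]
```

```bash
python3 -m pendant '[{"delta_pos":[0.02,0.018,0.01],"turn":[0,0,0.06]},{"delta_pos":[0.036,0.033,0.01],"turn":[0,0,0.104]},{"delta_pos":[0.04,0.037,0.005],"turn":[0,0,0.116]},{"delta_pos":[0.04,0.037,0.005],"turn":[0,0,0.116]},{"delta_pos":[0.04,0.037,0],"turn":[0,0,0.116]},{"delta_pos":[0.04,0.037,0],"turn":[0,0,0.116]},{"delta_pos":[0.04,0.037,0],"turn":[0,0,0.116]},{"delta_pos":[0.04,0.037,0],"turn":[0,0,0.116]},{"delta_pos":[0.04,0.037,0],"turn":[0,0,0.116]},{"delta_pos":[0.04,0.037,0],"turn":[0,0,0.116]},{"delta_pos":[0.036,0.033,0],"turn":[0,0,0.1]},{"delta_pos":[0.02,0.018,0],"turn":[0,0,0.057]}]' 0.06
python3 - <<'E'
from h import *
t=cv2.imread("pics/top0.png")
g=cv2.medianBlur(cv2.cvtColor(t,cv2.COLOR_BGR2HSV)[:,:,1],3)[235:330,230:330]
g=cv2.resize(g,None,fx=4,fy=4)
print(cv2.HoughCircles(g,cv2.HOUGH_GRADIENT,1,400,param1=80,param2=20,minRadius=110,maxRadius=145))
T=cam("top")
c=cv2.HoughCircles(g,cv2.HOUGH_GRADIENT,1,400,param1=80,param2=20,minRadius=110,maxRadius=145)
p=c[0,0,:2]/4+[230,235];print(p,c[0,0,2]/4,"mat",onz(T,p,6).round(1),"eye",onz(T,(279.5,280),6).round(1))
for s in("top","scene"):
    if s=="scene":S=cam(s)
    for d in bot.regions_of("mat",s)[:2]: print(s,d["rect"],d["confidence"])
R=bot.observe()["tool_rot"];print("yaw y",np.degrees(np.arctan2(R[1,1],R[0,1])),bot.observe()["q"],bot.observe()["eef_pos"])
cv2.imwrite("pics/s1.png",S["color"][:,:,::-1])
E
```

```text
time: 2.55
eef_pos: [622.7, -89.6, 268.9]
tool_rot: [[-0.051, 0.999, -0.0], [0.999, 0.051, 0.0], [0.0, -0.0, -1.0]]
wrist_force: [0.4, -1.4, -0.5]
width: 60.1
finger_force: 0.0
NoneTraceback (most recent call last):
  File "<stdin>", line 8, in <module>
TypeError: 'NoneType' object is not subscriptable
```

```bash
python3 -m pendant '[{"delta_pos":[0.001,-0.001,0],"turn":[0,0,0]},{"delta_pos":[0,0,-0.015],"turn":[0,0,0]},{"delta_pos":[0,0,-0.025],"turn":[0,0,0]},{"delta_pos":[0,0,-0.02],"turn":[0,0,0]},{"delta_pos":[0,0,-0.01],"turn":[0,0,0]},{"delta_pos":[0,0,-0.005],"turn":[0,0,0]},{"delta_pos":[0,0,0],"turn":[0,0,0]}]' 0.06
python3 - <<'E'
from h import *
T=cam("top");S=cam("scene")
o=bot.observe();print(o["eef_pos"],o["wrist_force"])
cv2.imwrite("pics/s1.png",np.hstack([cv2.resize(S["color"][170:350,270:430,::-1],None,fx=3,fy=3,interpolation=cv2.INTER_CUBIC)]))
for s in("top","scene"):
    for d in bot.regions_of("mat",s)[:2]: print(s,d["rect"],d["confidence"])
print("mat eye",onz(T,(279.5,280),6).round(1),onz(T,(248,280),6).round(1),onz(T,(311,280),6).round(1),"scene left/near",onz(S,(285,262),6).round(1))
E
```

```text
time: 3.48
eef_pos: [622.3, -93.0, 194.5]
tool_rot: [[-0.047, 0.999, 0.0], [0.999, 0.047, -0.0], [-0.0, 0.0, -1.0]]
wrist_force: [0.0, -0.8, -0.6]
width: 59.8
finger_force: 0.0
[622.57095954 -92.90817869 195.06392551] [-0.50493995 -0.44271747  0.3830025 ]
top [246.6, 251.8, 306.9, 308.6] 0.58
scene [281.3, 244.0, 333.3, 281.0] 0.72
mat eye [458.  95.   6.] [458.3 169.1   6. ] [457.7  21.3   6. ] scene left/near [402.5  53.7   6. ]
```

View pics/s1.png

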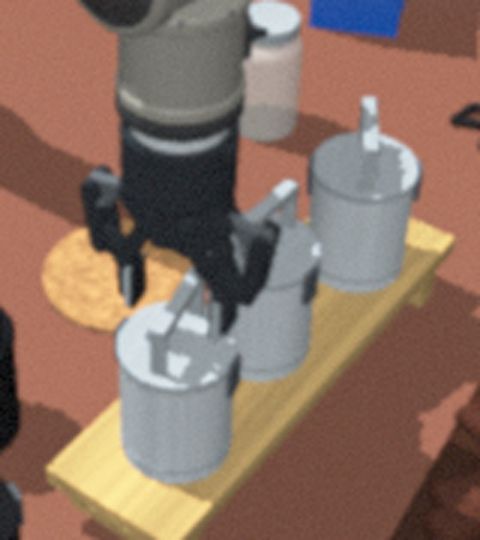

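The picture shows the open fingers on either side of the near tin's bar: left finger at (130,285), right at (222,315), bar between them. Closing, then lifting a little to weigh.

```bash
python3 -m pendant '[{"delta_pos":[0,0,0],"turn":[0,0,0]},{"delta_pos":[0,0,0],"turn":[0,0,0]},{"delta_pos":[0,0,0],"turn":[0,0,0]},{"delta_pos":[0,0,0],"turn":[0,0,0]},{"delta_pos":[0,0,0],"turn":[0,0,0]},{"delta_pos":[0,0,0],"turn":[0,0,0]}]' 0 50
python3 -m pendant '[{"delta_pos":[0,0,0.003],"turn":[0,0,0]},{"delta_pos":[0,0,0.006],"turn":[0,0,0]},{"delta_pos":[0,0,0.006],"turn":[0,0,0]},{"delta_pos":[0,0,0.003],"turn":[0,0,0]},{"delta_pos":[0,0,0],"turn":[0,0,0]},{"delta_pos":[0,0,0],"turn":[0,0,0]},{"delta_pos":[0,0,0],"turn":[0,0,0]},{"delta_pos":[0,0,0],"turn":[0,0,0]}]'
python3 - <<'E'
from h import *
f=[]
for i in range(8): S=cam("scene");o=bot.observe();f.append(o["wrist_force"])
print(np.mean(f,0),np.std(f,0),o["moment"],o["eef_pos"])
E
```

```text
time: 4.42
eef_pos: [622.4, -92.7, 194.5]
tool_rot: [[-0.047, 0.999, 0.001], [0.999, 0.047, -0.0], [-0.0, 0.001, -1.0]]
wrist_force: [0.4, -0.1, 1.9]
width: 10.6
finger_force: 49.8
time: 5.42
eef_pos: [622.2, -92.7, 212.2]
tool_rot: [[-0.047, 0.999, -0.0], [0.999, 0.047, 0.0], [0.0, -0.0, -1.0]]
wrist_force: [0.9, -0.0, -2.6]
width: 11.0
finger_force: 49.3
[-0.01655252 -0.08266764 -2.30548782] [0.33716149 0.6439457  0.6591952 ] [-0.04120395  0.05783101 -0.0047995 ] [622.28115834 -92.74677274 212.31483684]
```

Tin at y=-93 is light (2.3 N). Putting it back down.

```bash
python3 -m pendant '[{"delta_pos":[0,0,-0.005],"turn":[0,0,0]},{"delta_pos":[0,0,-0.006],"turn":[0,0,0]},{"delta_pos":[0,0,-0.003],"turn":[0,0,0]},{"delta_pos":[0,0,-0.002],"turn":[0,0,0]},{"delta_pos":[0,0,-0.0015],"turn":[0,0,0]},{"delta_pos":[0,0,-0.0005],"turn":[0,0,0]},{"delta_pos":[0,0,0],"turn":[0,0,0]},{"delta_pos":[0,0,0],"turn":[0,0,0]}]'
python3 -m pendant '[{"delta_pos":[0,0,0],"turn":[0,0,0]},{"delta_pos":[0,0,0],"turn":[0,0,0]},{"delta_pos":[0,0,0],"turn":[0,0,0]},{"delta_pos":[0,0,0],"turn":[0,0,0]}]' 0.06
```

```text
time: 6.82
eef_pos: [622.4, -92.7, 194.5]
tool_rot: [[-0.047, 0.999, 0.0], [0.999, 0.047, -0.0], [-0.0, 0.0, -1.0]]
wrist_force: [-0.1, -1.3, -1.8]
width: 10.7
finger_force: 49.4
time: 7.32
eef_pos: [622.3, -92.7, 194.4]
tool_rot: [[-0.047, 0.999, 0.0], [0.999, 0.047, -0.0], [-0.0, 0.0, -1.0]]
wrist_force: [-0.5, 0.1, -0.0]
width: 60.0
finger_force: 0.0
```

```bash
python3 -m pendant '[{"delta_pos":[0,0,0.02],"turn":[0,0,0]},{"delta_pos":[0,0,0.03],"turn":[0,0,0]},{"delta_pos":[0,0,0.02],"turn":[0,0,0]},{"delta_pos":[0.001,0.0212,0],"turn":[0,0,-0.03]},{"delta_pos":[0.003,0.04,0],"turn":[0,0,-0.06]},{"delta_pos":[0.002,0.04,0],"turn":[0,0,-0.06]},{"delta_pos":[0.001,0.02,0],"turn":[0,0,0]},{"delta_pos":[0,0,0],"turn":[0,0,0]},{"delta_pos":[0,0,-0.02],"turn":[0,0,0]},{"delta_pos":[0,0,-0.03],"turn":[0,0,0]},{"delta_pos":[0,0,-0.015],"turn":[0,0,0]},{"delta_pos":[0,0,-0.005],"turn":[0,0,0]}]'
python3 -m pendant '[{"delta_pos":[0,0,0],"turn":[0,0,0]},{"delta_pos":[0,0,0],"turn":[0,0,0]},{"delta_pos":[0,0,0],"turn":[0,0,0]},{"delta_pos":[0,0,0],"turn":[0,0,0]},{"delta_pos":[0,0,0],"turn":[0,0,0]},{"delta_pos":[0,0,0],"turn":[0,0,0]},{"delta_pos":[0,0,0],"turn":[0,0,0]}]' 0 50
python3 -m pendant '[{"delta_pos":[0,0,0.003],"turn":[0,0,0]},{"delta_pos":[0,0,0.006],"turn":[0,0,0]},{"delta_pos":[0,0,0.006],"turn":[0,0,0]},{"delta_pos":[0,0,0.003],"turn":[0,0,0]},{"delta_pos":[0,0,0],"turn":[0,0,0]},{"delta_pos":[0,0,0],"turn":[0,0,0]},{"delta_pos":[0,0,0],"turn":[0,0,0]},{"delta_pos":[0,0,0],"turn":[0,0,0]}]'
python3 - <<'E'
from h import *
f=[]
for i in range(8): S=cam("scene");o=bot.observe();f.append(o["wrist_force"])
print(np.mean(f,0),np.std(f,0),o["moment"],o["eef_pos"])
E
```

```text
time: 8.82
eef_pos: [629.1, 27.5, 193.6]
tool_rot: [[0.104, 0.995, -0.001], [0.995, -0.104, -0.0], [-0.0, -0.001, -1.0]]
wrist_force: [-0.3, 0.7, -0.3]
width: 60.3
finger_force: 0.0
time: 9.7
eef_pos: [629.8, 28.4, 195.4]
tool_rot: [[0.103, 0.995, 0.002], [0.995, -0.103, -0.0], [-0.0, 0.002, -1.0]]
wrist_force: [-0.8, -0.5, 6.4]
width: 11.2
finger_force: 49.5
time: 10.7
eef_pos: [629.2, 28.5, 212.2]
tool_rot: [[0.103, 0.995, -0.0], [0.995, -0.103, -0.0], [-0.0, -0.0, -1.0]]
wrist_force: [0.0, 0.3, -2.4]
width: 11.0
finger_force: 48.6
[-0.25245234  0.0949902  -2.44841733] [0.33908257 0.50005612 0.55883102] [ 0.01576152 -0.05608292 -0.04909475] [629.28131769  28.47942315 212.30413344]
```

Middle tin is light too. Set it back, then go to the far tin.

```bash
python3 -m pendant '[{"delta_pos":[0,0,-0.005],"turn":[0,0,0]},{"delta_pos":[0,0,-0.006],"turn":[0,0,0]},{"delta_pos":[0,0,-0.003],"turn":[0,0,0]},{"delta_pos":[0,0,-0.002],"turn":[0,0,0]},{"delta_pos":[0,0,-0.0015],"turn":[0,0,0]},{"delta_pos":[0,0,-0.0005],"turn":[0,0,0]},{"delta_pos":[0,0,0],"turn":[0,0,0]},{"delta_pos":[0,0,0],"turn":[0,0,0]}]'
python3 -m pendant '[{"delta_pos":[0,0,0],"turn":[0,0,0]},{"delta_pos":[0,0,0],"turn":[0,0,0]},{"delta_pos":[0,0,0],"turn":[0,0,0]},{"delta_pos":[0,0,0],"turn":[0,0,0]}]' 0.06
python3 -m pendant '[{"delta_pos":[0,0,0.02],"turn":[0,0,0]},{"delta_pos":[0,0,0.03],"turn":[0,0,0]},{"delta_pos":[0,0,0.02],"turn":[0,0,0]},{"delta_pos":[0.004,0.02,0],"turn":[0,0,0.09]},{"delta_pos":[0.008,0.04,0],"turn":[0,0,0.15]},{"delta_pos":[0.008,0.046,0],"turn":[0,0,0.15]},{"delta_pos":[0.005,0.026,0],"turn":[0,0,0.15]},{"delta_pos":[0,0,0],"turn":[0,0,0]},{"delta_pos":[0,0,0],"turn":[0,0,0]}]'
python3 - <<'E'
from h import *
T=cam("top");S=cam("scene")
cv2.imwrite("pics/s2.png",np.hstack([cv2.resize(S["color"][170:350,270:430,::-1],None,fx=3,fy=3,interpolation=cv2.INTER_CUBIC)]))
o=bot.observe();print(o["eef_pos"])
E
```

```text
time: 12.1
eef_pos: [629.5, 28.5, 195.5]
tool_rot: [[0.103, 0.995, 0.002], [0.995, -0.103, -0.0], [-0.0, 0.002, -1.0]]
wrist_force: [-2.8, -0.2, 6.1]
width: 10.7
finger_force: 49.5
time: 12.6
eef_pos: [629.3, 28.5, 194.2]
tool_rot: [[0.103, 0.995, -0.0], [0.995, -0.103, -0.0], [-0.0, -0.0, -1.0]]
wrist_force: [-0.1, -0.4, 0.5]
width: 59.8
finger_force: 0.0
time: 13.72
eef_pos: [654.2, 159.8, 264.1]
tool_rot: [[-0.421, 0.907, -0.0], [0.907, 0.421, -0.001], [-0.0, -0.001, -1.0]]
wrist_force: [-1.0, -0.4, -0.8]
width: 59.8
finger_force: 0.0
[654.31105835 159.26024784 264.4387526 ]
```

View pics/s2.png

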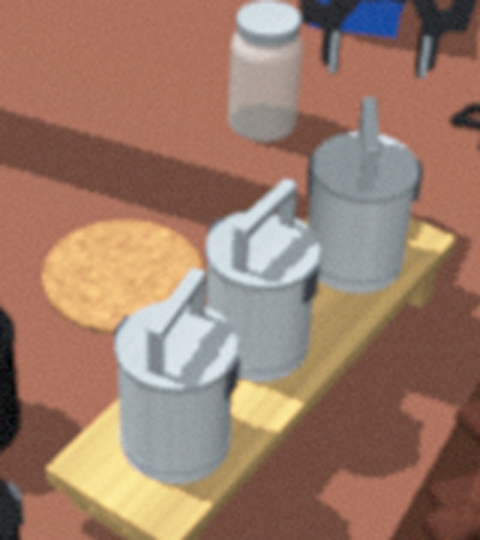

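The two weighed tins stand where they were, and the fingers are above the far tin at about (380,60) in the crop. Down, grip at 60 N and lift.

```bash
python3 -m pendant '[{"delta_pos":[0,0.001,-0.015],"turn":[0,0,0]},{"delta_pos":[0,0,-0.03],"turn":[0,0,0]},{"delta_pos":[0,0,-0.018],"turn":[0,0,0]},{"delta_pos":[0,0,-0.006],"turn":[0,0,0]},{"delta_pos":[0,0,0],"turn":[0,0,0]},{"delta_pos":[0,0,0],"turn":[0,0,0]}]'
python3 -m pendant '[{"delta_pos":[0,0,0],"turn":[0,0,0]},{"delta_pos":[0,0,0],"turn":[0,0,0]},{"delta_pos":[0,0,0],"turn":[0,0,0]},{"delta_pos":[0,0,0],"turn":[0,0,0]},{"delta_pos":[0,0,0],"turn":[0,0,0]},{"delta_pos":[0,0,0],"turn":[0,0,0]},{"delta_pos":[0,0,0],"turn":[0,0,0]}]' 0 80
python3 -m pendant '[{"delta_pos":[0,0,0.003],"turn":[0,0,0]},{"delta_pos":[0,0,0.006],"turn":[0,0,0]},{"delta_pos":[0,0,0.006],"turn":[0,0,0]},{"delta_pos":[0,0,0.003],"turn":[0,0,0]},{"delta_pos":[0,0,0],"turn":[0,0,0]},{"delta_pos":[0,0,0],"turn":[0,0,0]},{"delta_pos":[0,0,0],"turn":[0,0,0]},{"delta_pos":[0,0,0],"turn":[0,0,0]}]'
python3 - <<'E'
from h import *
f=[]
for i in range(8):
    S=cam("scene");o=bot.observe();f.append(o["wrist_force"])
T=cam("top")
print(np.mean(f,0),np.std(f,0),o["moment"],o["eef_pos"])
for s,C,(x0,y0,x1,y1) in(("top",T,(235,235,325,325)),("scene",S,(270,230,345,295))):
    for d in bot.regions_of("mat",s)[:2]: print(s,d["rect"],d["confidence"])
    hsv=cv2.cvtColor(C["color"],cv2.COLOR_RGB2HSV);m=cv2.inRange(hsv,(10,105,100),(25,255,255))[y0:y1,x0:x1]
    m=cv2.morphologyEx(m,cv2.MORPH_OPEN,np.ones((3,3)))
    cs=max(cv2.findContours(m,cv2.RETR_EXTERNAL,cv2.CHAIN_APPROX_NONE)[0],key=cv2.contourArea)
    e=cv2.fitEllipse(cv2.convexHull(cs));c=np.array(e[0])+[x0,y0];print(s,e,c,onz(C,c,6).round(1))
cv2.imwrite("pics/t3.png",cv2.resize(T["color"][150:330,210:410,::-1],None,fx=3,fy=3,interpolation=cv2.INTER_CUBIC))
E
```

```text
time: 14.58
eef_pos: [654.7, 161.4, 196.2]
tool_rot: [[-0.423, 0.906, 0.002], [0.906, 0.423, 0.0], [-0.0, 0.002, -1.0]]
wrist_force: [-0.1, -0.3, 0.3]
width: 59.8
finger_force: 0.0
time: 15.45
eef_pos: [654.6, 161.5, 195.8]
tool_rot: [[-0.423, 0.906, 0.001], [0.906, 0.423, 0.0], [-0.0, 0.001, -1.0]]
wrist_force: [1.0, -0.3, 5.2]
width: 10.1
finger_force: 78.8
time: 16.45
eef_pos: [654.2, 161.5, 213.2]
tool_rot: [[-0.423, 0.906, -0.0], [0.906, 0.423, -0.0], [0.0, -0.0, -1.0]]
wrist_force: [0.5, 0.2, -7.2]
width: 10.2
finger_force: 78.0
[ 0.03846199 -0.04542543 -7.43291941] [0.55068078 0.48219156 0.40029337] [ 0.04868618 -0.02156145  0.03162886] [654.29445331 161.47967259 213.35863499]
top [247.7, 250.5, 314.3, 307.6] 0.82
top [282.1, 171.3, 324.8, 219.9] 0.43Traceback (most recent call last):
  File "<stdin>", line 11, in <module>
ValueError: max() iterable argument is empty
```

The far tin holds the stone (7.4 N). Now checking the mat's place by drawing a 150 mm circle in both views.

Run:
```python
from h import *
T=cam("top");S=cam("scene")
def proj(s,P):
    M=np.linalg.inv(s["pose"]);q=(s["mtx"]@(M[:3,:3]@np.atleast_2d(P).T+M[:3,3:])).T
    return q[:,:2]/q[:,2:]
th=np.linspace(0,2*np.pi,80)
out=[]
for s,(x,y,w,h) in((T,(230,230,110,110)),(S,(265,220,110,110))):
    c=cv2.resize(s["color"][y:y+h,x:x+w,::-1],None,fx=3.6,fy=3.6,interpolation=cv2.INTER_CUBIC)
    p=((proj(s,np.c_[458+75*np.cos(th),95+75*np.sin(th),6+0*th])-[x,y]+.5)*3.6).astype(np.int32)
    cv2.polylines(c,[p],True,(0,255,0),1); out.append(c)
cv2.imwrite("pics/m.png",np.hstack(out))
```

```text
(no output)
```

View pics/m.png

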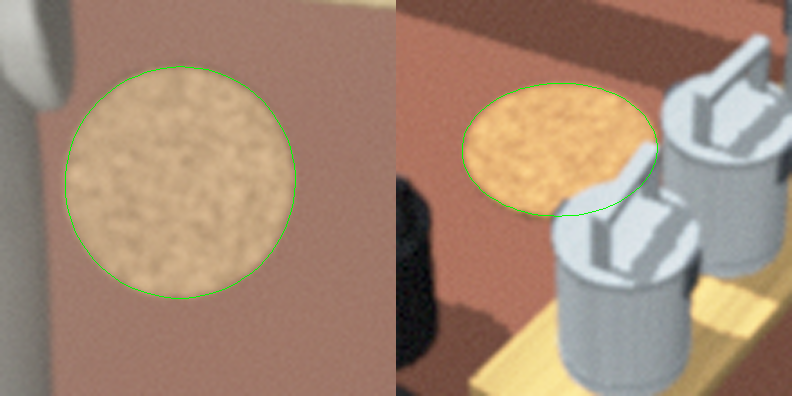

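The circle at (458, 95) matches the cork in both views. Lift and carry.

```bash
python3 -m pendant '[{"delta_pos":[0,0,0.008],"turn":[0,0,0]},{"delta_pos":[0,0,0.014],"turn":[0,0,0]},{"delta_pos":[0,0,0.012],"turn":[0,0,0]},{"delta_pos":[0,0,0.006],"turn":[0,0,0]},{"delta_pos":[0,0,0],"turn":[0,0,0]}]'
python3 -m pendant '[{"delta_pos":[-0.008,-0.003,0],"turn":[0,0,0]},{"delta_pos":[-0.016,-0.005,0],"turn":[0,0,0]},{"delta_pos":[-0.024,-0.008,0],"turn":[0,0,0]},{"delta_pos":[-0.026,-0.009,0],"turn":[0,0,0]},{"delta_pos":[-0.026,-0.009,0],"turn":[0,0,0]},{"delta_pos":[-0.026,-0.009,0],"turn":[0,0,0]},{"delta_pos":[-0.026,-0.009,0],"turn":[0,0,0]},{"delta_pos":[-0.022,-0.007,0],"turn":[0,0,0]},{"delta_pos":[-0.014,-0.004,0],"turn":[0,0,0]},{"delta_pos":[-0.008,-0.003,0],"turn":[0,0,0]},{"delta_pos":[0,0,0],"turn":[0,0,0]},{"delta_pos":[0,0,0],"turn":[0,0,0]}]'
```

```text
time: 17.68
eef_pos: [654.5, 161.5, 254.1]
tool_rot: [[-0.423, 0.906, 0.001], [0.906, 0.423, 0.0], [-0.0, 0.001, -1.0]]
wrist_force: [0.5, 0.1, -7.0]
width: 10.3
finger_force: 78.1
time: 19.18
eef_pos: [458.9, 95.6, 253.3]
tool_rot: [[-0.423, 0.906, 0.001], [0.906, 0.423, 0.0], [-0.0, 0.001, -1.0]]
wrist_force: [-0.5, -0.1, -7.6]
width: 10.5
finger_force: 78.1
```

```bash
python3 -m pendant '[{"delta_pos":[0,0,-0.008],"turn":[0,0,0]},{"delta_pos":[0,0,-0.016],"turn":[0,0,0]},{"delta_pos":[0,0,-0.02],"turn":[0,0,0]},{"delta_pos":[0,0,-0.02],"turn":[0,0,0]},{"delta_pos":[0,0,-0.018],"turn":[0,0,0]},{"delta_pos":[0,0,-0.012],"turn":[0,0,0]},{"delta_pos":[0,0,-0.007],"turn":[0,0,0]},{"delta_pos":[0,0,-0.003],"turn":[0,0,0]},{"delta_pos":[0,0,0],"turn":[0,0,0]}]'
python3 -m pendant '[{"delta_pos":[0,0,-0.002],"turn":[0,0,0]},{"delta_pos":[0,0,-0.001],"turn":[0,0,0]},{"delta_pos":[0,0,-0.001],"turn":[0,0,0]},{"delta_pos":[0,0,-0.001],"turn":[0,0,0]},{"delta_pos":[0,0,0],"turn":[0,0,0]},{"delta_pos":[0,0,0],"turn":[0,0,0]}]'
```

```text
time: 20.3
eef_pos: [458.5, 95.5, 149.5]
tool_rot: [[-0.423, 0.906, 0.001], [0.906, 0.423, 0.0], [-0.0, 0.001, -1.0]]
wrist_force: [0.1, 0.0, -6.9]
width: 10.4
finger_force: 78.1
time: 21.05
eef_pos: [458.3, 95.5, 144.3]
tool_rot: [[-0.423, 0.906, 0.0], [0.906, 0.423, 0.0], [-0.0, 0.0, -1.0]]
wrist_force: [0.1, -1.2, -7.4]
width: 10.6
finger_force: 78.1
```

```bash
for i in 1; do python3 -m pendant '[{"delta_pos":[0,0,-0.0008],"turn":[0,0,0]},{"delta_pos":[0,0,-0.0007],"turn":[0,0,0]},{"delta_pos":[0,0,0],"turn":[0,0,0]},{"delta_pos":[0,0,0],"turn":[0,0,0]}]' | grep -E "eef|wrist"; done
python3 -m pendant '[{"delta_pos":[0,0,-0.0005],"turn":[0,0,0]},{"delta_pos":[0,0,-0.0005],"turn":[0,0,0]},{"delta_pos":[0,0,0],"turn":[0,0,0]},{"delta_pos":[0,0,0],"turn":[0,0,0]}]' | grep -E "eef|wrist"
```

```text
eef_pos: [458.3, 95.5, 142.8]
wrist_force: [-0.2, -0.6, -7.3]
eef_pos: [458.3, 95.5, 141.8]
wrist_force: [-1.0, 1.2, -7.2]
```

```bash
python3 -m pendant '[{"delta_pos":[0,0,-0.0005],"turn":[0,0,0]},{"delta_pos":[0,0,-0.0005],"turn":[0,0,0]},{"delta_pos":[0,0,0],"turn":[0,0,0]},{"delta_pos":[0,0,0],"turn":[0,0,0]}]' | grep -E "eef|wrist"
python3 -m pendant '[{"delta_pos":[0,0,-0.0004],"turn":[0,0,0]},{"delta_pos":[0,0,-0.0004],"turn":[0,0,0]},{"delta_pos":[0,0,0],"turn":[0,0,0]},{"delta_pos":[0,0,0],"turn":[0,0,0]}]' | grep -E "eef|wrist"
```

```text
eef_pos: [458.6, 95.5, 141.8]
wrist_force: [-3.9, -1.4, 4.9]
eef_pos: [458.8, 95.5, 141.8]
wrist_force: [-4.5, -0.5, 12.4]
```

Contact made; easing the pressure, then opening, rising straight and looking.

```bash
python3 -m pendant '[{"delta_pos":[0,0,0.0006],"turn":[0,0,0]},{"delta_pos":[0,0,0],"turn":[0,0,0]},{"delta_pos":[0,0,0],"turn":[0,0,0]}]' | grep -E "eef|wrist"
python3 -m pendant '[{"delta_pos":[0,0,0],"turn":[0,0,0]},{"delta_pos":[0,0,0],"turn":[0,0,0]},{"delta_pos":[0,0,0],"turn":[0,0,0]},{"delta_pos":[0,0,0],"turn":[0,0,0]},{"delta_pos":[0,0,0],"turn":[0,0,0]}]' 0.06
python3 -m pendant '[{"delta_pos":[0,0,0.01],"turn":[0,0,0]},{"delta_pos":[0,0,0.03],"turn":[0,0,0]},{"delta_pos":[0,0,0.04],"turn":[0,0,0]},{"delta_pos":[0,0,0.04],"turn":[0,0,0]},{"delta_pos":[0,0,0.02],"turn":[0,0,0]},{"delta_pos":[-0.02,-0.04,0],"turn":[0,0,0]},{"delta_pos":[-0.02,-0.05,0],"turn":[0,0,0]},{"delta_pos":[-0.01,-0.03,0],"turn":[0,0,0]},{"delta_pos":[0,0,0],"turn":[0,0,0]}]' | grep -E "time|eef"
python3 - <<'E'
from h import *
T=cam("top");S=cam("scene")
a=cv2.resize(T["color"][150:350,200:400,::-1],(390,390));b=cv2.resize(S["color"][170:350,270:450,::-1],(390,390))
cv2.imwrite("pics/end.png",np.hstack([a,b]))
for c in("top","scene"):
    for d in bot.place_of("tin1",c): print(c,d["at"],onz(T if c=="top" else S,d["at"],60).round(1),onz(T if c=="top" else S,d["at"],6).round(1))
E
```

```text
eef_pos: [458.6, 95.5, 141.8]
wrist_force: [-4.6, 0.3, 8.9]
time: 24.05
eef_pos: [458.3, 95.5, 140.6]
tool_rot: [[-0.423, 0.906, 0.0], [0.906, 0.423, 0.0], [-0.0, 0.0, -1.0]]
wrist_force: [0.6, 0.9, -0.4]
width: 60.3
finger_force: 0.0
time: 25.18
eef_pos: [407.9, -25.9, 281.4]
top [303.5, 204.5] [627.1  35.6  60. ] [636.1  38.4   6. ]
top [373.0, 284.6] [ 446.3 -118.2   60. ] [ 446.4 -123.     6. ]
top [165.0, 283.7] [450.3 347.3  60. ] [450.5 365.6   6. ]
top [277.3, 276.8] [464.5  94.5  60. ] [465.5 100.2   6. ]
top [431.3, 185.2] [ 668.3 -252.    60. ] [ 679.3 -263.5    6. ]
top [432.6, 244.6] [ 534.3 -251.5   60. ] [ 538.7 -262.9    6. ]
top [362.2, 207.0] [620.2 -96.6  60. ] [ 628.9 -100.3    6. ]
top [417.2, 329.9] [ 347.  -213.2   60. ] [ 342.2 -222.7    6. ]
scene [258.9, 314.7] [ 485.1 -171.1   60. ] [ 453.5 -136.3    6. ]
scene [205.4, 323.5] [ 396.4 -254.6   60. ] [ 359.  -225.3    6. ]
scene [352.7, 283.8] [624.1  27.4  60. ] [601.7  75.2   6. ]
scene [309.2, 407.2] [ 706.1 -307.8   60. ] [ 689.1 -282.     6. ]
scene [261.1, 372.0] [ 580.3 -292.3   60. ] [ 555.  -265.5    6. ]
scene [310.4, 219.0] [398.5 195.3  60. ] [361.3 254.3   6. ]
scene [310.8, 262.1] [494.9  41.1  60. ] [464.   89.8   6. ]
scene [329.3, 317.0] [627.4 -93.6  60. ] [605.3 -53.7   6. ]
```

View pics/end.png

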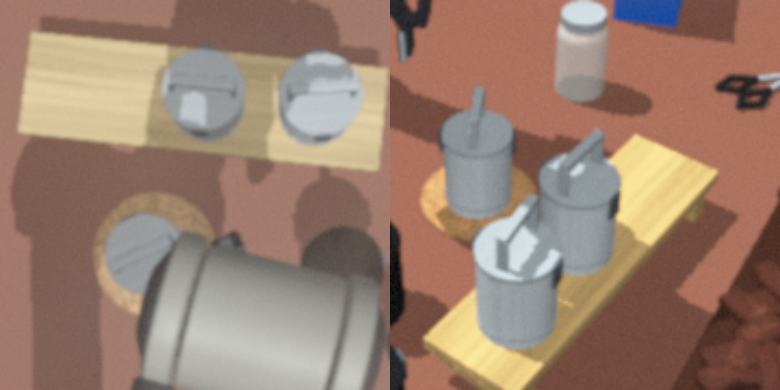

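The heavy tin stands upright and centred on the mat (crop (145,250) and (478,170)). The two light tins are upright in their places on the shelf, and the gripper is clear.

```bash
python3 -m pendant '[{"delta_pos":[0,0,0],"turn":[0,0,0]},{"delta_pos":[0,0,0],"turn":[0,0,0]}]' | grep -E "time|wrist"; python3 -c "
from rig import bot
print(bot.hand_in())"
```

```text
time: 25.62
wrist_force: [0.2, -0.5, 0.3]
the job is handed in; nothing more can be done
None
```

The tin with the stone (about 760 g, the far-left one on the shelf) now stands upright in the middle of the cork mat, both light tins are back in their places, and the job was handed in at 25.6 s.

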